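Clamp two tiles end to end

ROBOT

A 6-joint arm with a two-finger parallel gripper is mounted at the origin on the work surface. World frame = base frame: x ahead of the robot, y to its left, z up, the work surface at z = 0. Lengths are in m, angles in rad, forces in N, time in s.
With the tool pointing down it reaches from about 0.25 to 0.85 m from the base axis. Payload 12.5 kg.
Tool frame: the origin (TCP) lies midway between the tips of the shut fingers; the grasp point (between the pads) lies 19 mm behind it; z points along the fingers, y is the line along which they close (so a half turn about z gives the same grasp; the last joint's range is limited). The gripper opens to 93 mm and grips with 3 to 60 N. Pads are 15 mm wide; open, the fingers measure 128 mm over their backs; the gripper's body (75 mm by 188 mm) begins 65 mm behind the grasp point.
Start: joints at [1.144, 0.351, 1.652, -0, 1.139, -0.085], TCP at [0.184, 0.518, 0.219] pointing down, gripper open.
Joint ranges: [-2.75, 2.75], [-0.79, 2.1], [0.01, 2.65], [-1.57, 4.71], [0.07, 3.14], [-2.87, 2.87]. Speed limits (rad/s): [2.22, 2.22, 2.79, 3.14, 3.14, 3.14].

INTERFACE

Orientations are given as [roll, pitch, yaw] about the fixed x, y, z axes, in that order (R = Rz(yaw) Ry(pitch) Rx(roll)).
In Python, from plant import state, grab_frame, hand_in gives the robot as it stands.
- The arm moves only by the tool apply_moves, never from a script. Its arguments are lists of equal length, an entry for each row: "linear": the shift along the tool's x, y, z as a fraction of full scale, a list of three; "angular": the turn, a rotation vector about the tool's x, y, z as a fraction of full scale, a list of three; "fingers": the finger opening in mm, from 0 to 93. A call has exactly 8 rows; each row is the pose to reach, as a shift and turn from the pose commanded when the call began, along the tool's axes at that moment; what a row does not reach only later rows make up. Full scale, the value 1, is 0.15 m for a shift and 45 degrees for a turn. A row lasts 1/10 s, in which the tool goes at most 50 mm and 8.59 degrees, less where a joint would pass 70% of its speed; a pose out of reach is approached as far as the arm can. A call with a number of a shift or a turn outside -1 to 1 is refused whole. A call with a gripper value outside its range is refused whole. The fingers move at their own pace and stop on an object; the grip force is fixed at half the most. Time passes only in rows, so rows that repeat a pose let the fingers close, or fill a call up. It gives the time, the measured TCP pose, the force, the opening and the grip force at its end, in the units of the state.
- state(): the state, without advancing time (a new reading comes with each control period).
- grab_frame(name): name is "scene" or "top" or "wrist"; returns a dict with "color" (400x640x3 uint8, blue, green, red), "intrinsics" (3x3 intrinsics, pixels), "R" (3x3) and "t" (3): a world point X has camera coordinates R X + t. Camera axes: x right, y down, z forward; pixel columns grow to the right and rows downward; lengths in m; the calibration is good to about 2 mm. A picture is of the moment at which its call begins. There is no depth.
- hand_in(): hands the job in; it is judged then, once.
The state is a dict: "time_s": time; "joints": joint angles; "dq": joint speeds; "tau": joint torques, N m; "tcp_pos": TCP position; "orientation": TCP orientation; "ft_force": force on the tool from outside, world axes, zero at the start; "wrist_torque": the same for the moment, N m; "finger_gap": finger opening in m; "finger_force": force on a finger pad.
Only numpy, scipy, OpenCV 4.12 (cv2) and the standard library are available. Lean on these libraries where they do the work, as an engineer would, in place of code of your own. Each camera call takes 0.05 s, during which the arm holds its last target. There are 200 camera calls.

TASK

Pick the whole long white tile off the bench and lay it flat on the bed of the little aluminium tile clamp, in front of the end stop; then lay the shorter rectangular tile on the bed between it and the jaw, both lengthwise with their long sides flush with the sides of the bed. Then swing the lever round so that the jaw drives the two tiles together, tight against the end stop, and let go: they must stay gripped. Leave the broken tile and everything else where it is.

Things in the scene. Friction and masses are not known exactly. Their poses are not given: they have to be found in the camera images.
- clamp: the fixed aluminium tile clamp. Origin: on the bench under the bed. Its bed is a bar 50 mm wide (along the clamp's x), exactly as wide as the tiles, running along the clamp's y from -135 to +150 mm, top 16 mm above the bench (z); nothing stands beside the bed. z is up. The end stop stands at the -y end, jaw and lever at the +y end
- stop: fixed end stop of the clamp, 56 mm wide, 34 mm tall from the bench; its inner face, towards the jaw, is at y = -120 mm of the clamp
- jaw: sliding jaw, 50 mm wide, top 36 mm above the bench, face towards the stop. Its origin is at the foot of that face (16 mm above the bench, middle of the bed's width). The face is at y = +70 mm of the clamp when the lever reads 0, so 190 mm is free between stop and jaw; it moves 26 mm towards the stop per radian of lever
- lever (a joint): lever angle in rad: starts 0 to 0.2 (open), at most 1.6; grows counter-clockwise seen from above, driving the jaw to the stop. At 0 it points between the clamp's -x and +y, at 0.87 along -x. With both tiles in, the jaw meets them before 1.2. Stiff (about 2.5 N at the knob to move it), it stays where left and keeps its squeeze. Its bar is 41 to 48 mm above the bench, clear over the tiles
- lever_grip (a point): centre of the upright round black knob at the lever's free end: 18 mm diameter, from 41 to 77 mm above the bench (this point 63 mm), 85 mm from the pivot. Pushing it sideways with 5 to 6 N against the tiles squeezes them firmly enough
- lever_pivot (a point): point on the lever's upright pivot axis, fixed on the clamp at y = +128 mm, 41 mm above the bench
- long_tile: whole white ceramic tile 50 x 100 x 8 mm (x, y, z), lying flat on the bench at the start; origin at the centre of its underside
- short_tile: shorter white ceramic tile 50 x 65 x 8 mm (x, y, z), a plain rectangle, lying flat on the bench at the start; origin at the centre of its underside
- float: rubber grout float, 100 x 240 mm, about 75 mm tall, bystander; origin at the underside
- trowel: blue plastic notched trowel, 112 x 260 mm, 58 mm tall, bystander; origin at the underside
- scraper: steel putty scraper with wooden handle, 205 mm long, 75 mm wide, 17 mm tall, bystander; origin at the underside
- pencil: flat carpenter's pencil, 175 x 14 x 8 mm, bystander; origin at the underside
- jar: small clear jar with a white lid, 56 mm across, 55 mm tall, bystander; origin at the underside
- tape: tape measure, 60 x 62 x 34 mm, bystander; origin at the underside
- broken_tile: broken white tile, 8 mm thick: a 50 x 45 mm piece with a 22 mm wide tongue left at one end (85 mm long in all), so it is not a rectangle; a bystander, not to be used; origin at the underside
Mind the look-alikes: they are no part of the job. Leave any green or pink look-alike of the long_tile alone.

How it is judged:
On the way, in this order (a step that is already met when the one before it is completed fails the run):
1. the long tile lies flat and lengthwise on the bed at the stop's end, released, the lever still open (x of long_tile in the frame of clamp between -0.007 and 0.007 m and z of long_tile in the frame of clamp between 0.012 and 0.028 m and angle between the z axis of long_tile and the z axis of clamp, either way round below 0.06 rad and angle between the y axis of long_tile and the y axis of clamp, either way round below 0.1 rad and y of long_tile in the frame of clamp below -0.04 m and linear speed of long_tile below 0.01 m/s and contact force between long_tile and the fingers below 0.05 N and value of joint lever below 0.45 rad), for 0.2 s.
2. the short tile lies flat and lengthwise on the bed between the long tile and the jaw, released, the lever still open (x of long_tile in the frame of clamp between -0.007 and 0.007 m and z of long_tile in the frame of clamp between 0.012 and 0.028 m and angle between the z axis of each of long_tile, short_tile and the z axis of clamp, either way round below 0.06 rad and angle between the y axis of each of long_tile, short_tile and the y axis of clamp, either way round below 0.1 rad and y of long_tile in the frame of clamp below -0.04 m and x of short_tile in the frame of clamp between -0.007 and 0.007 m and z of short_tile in the frame of clamp between 0.012 and 0.028 m and y of short_tile in the frame of clamp between 0 and 0.06 m and linear speed of short_tile below 0.01 m/s and contact force between short_tile and the fingers below 0.05 N and value of joint lever below 0.45 rad), for 0.2 s.
At the end, for the whole second after the job is handed in: Both tiles lie flat on the bed, long one at the stop, short one at the jaw, each within 7 mm of the bed's middle line and 0.1 rad of its direction, at rest, and squeezed with more than 1.5 N between stop and long tile, long and short tile, and short tile and jaw, with the lever let go (x of long_tile in the frame of clamp between -0.007 and 0.007 m and z of long_tile in the frame of clamp between 0.012 and 0.028 m and angle between the z axis of each of long_tile, short_tile and the z axis of clamp, either way round below 0.06 rad and angle between the y axis of each of long_tile, short_tile and the y axis of clamp, either way round below 0.1 rad and y of long_tile in the frame of clamp below -0.04 m and x of short_tile in the frame of clamp between -0.007 and 0.007 m and z of short_tile in the frame of clamp between 0.012 and 0.028 m and y of short_tile in the frame of clamp between 0 and 0.06 m and contact force between stop and long_tile above 1.5 N and contact force between long_tile and short_tile above 1.5 N and contact force between short_tile and jaw above 1.5 N and linear speed of each of long_tile, short_tile below 0.01 m/s); the robot touches nothing.
It fails at once if a bystander (float, trowel, scraper, pencil, jar, tape or broken tile) is moved by more than 30 mm (distance of any of float, trowel, scraper, pencil, jar, tape, broken_tile from where it was at the start of the episode above 0.03 m).
It also fails if it takes over 72 s, if anything falls off the work surface, if the arm or the gripper's body presses on something with over 40 N, if the wrist force passes 120 N, or if a joint passes its speed limit or range.

## Working session

There is one attempt and no reset: what is moved stays moved. The work goes in short steps, Python scripts to look and compute and a tool call to move; the robot and the scene stay as the last step left them, time stands still between calls to the robot, and variables do not carry over. Pictures are saved under pics/ and viewed, at most 10 in all, crops included, and the job is handed in when it is done.

Besides the shell and the picture viewer there is one more tool, called after ">>>" as a command line: name --argument value ..., lists and objects as JSON in quotes. apply_moves: Moves the arm, as the interface text tells. Its arguments: {"type":"object","properties":{"linear":{"type":"array"},"angular":{"type":"array"},"fingers":{"type":"array"}},"required":["linear","angular","fingers"]}

```bash
mkdir -p pics; ls; python3 - <<'E'
from plant import state, grab_frame
import cv2,numpy as np
s=state();print({k:np.round(v,4) for k,v in s.items()})
for n in("top","scene"):
    f=grab_frame(n);cv2.imwrite(f"pics/{n}0.png",f["color"]);np.savez(f"pics/{n}0.npz",**f);print(n,f["intrinsics"].round(1).tolist(),f["R"].round(3).tolist(),f["t"].round(3))
E
```

```text
pics
{'time_s': np.float64(0.0), 'joints': array([ 1.1444,  0.3512,  1.6525, -0.    ,  1.1391, -0.0846]), 'dq': array([-0.0011, -0.0016,  0.0005, -0.0007,  0.0009,  0.    ]), 'tau': array([ 2.60000e-03, -4.97325e+01, -2.85262e+01,  7.00000e-02,
        2.57000e-02, -1.00000e-04]), 'tcp_pos': array([0.1842, 0.5179, 0.2181]), 'orientation': array([-3.1405e+00, -1.0000e-04,  2.7998e+00]), 'ft_force': array([-0.7613,  0.3072,  0.3476]), 'wrist_torque': array([-0.0169,  0.0562,  0.0078]), 'finger_force': np.float64(0.0), 'finger_gap': np.float64(0.0935)}
top [[470.0, 0.0, 314.0], [0.0, 470.0, 198.1], [0.0, 0.0, 1.0]] [[-0.013, -1.0, -0.007], [-0.989, 0.014, -0.147], [0.147, 0.005, -0.989]] [-0.024  0.558  1.321]
scene [[485.7, 0.0, 320.7], [0.0, 485.7, 192.4], [0.0, 0.0, 1.0]] [[0.788, 0.615, -0.023], [0.372, -0.505, -0.779], [-0.491, 0.605, -0.627]] [-0.393 -0.174  2.044]
```

View pics/top0.png

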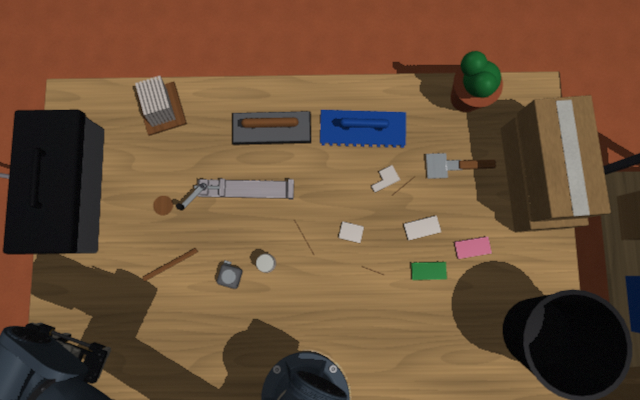

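View pics/scene0.png

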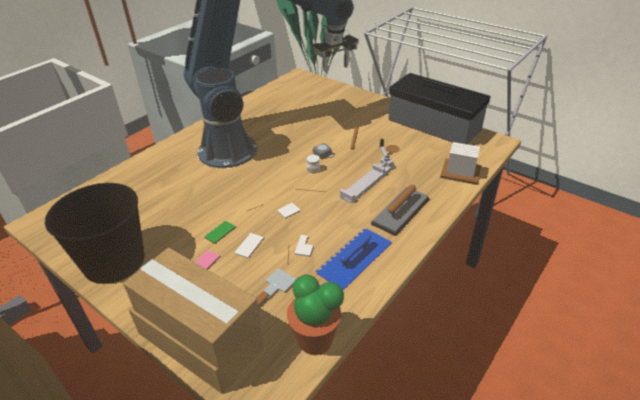

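The top view shows the long tile near (422,228), the short tile near (351,232) and the broken tile near (386,179). The clamp bed spans columns 200–294 at row 188, with the stop on the right at 291 and the lever knob near (182,205).

```bash
cat > h.py <<'E'
import cv2,numpy as np
def cast(f,uv,z):
    uv=np.atleast_2d(uv).astype(float)
    d=np.c_[(uv-f["intrinsics"][:2,2])/np.diag(f["intrinsics"])[:2],np.ones(len(uv))]@f["R"]
    o=-f["R"].T@f["t"]
    return (o+d*((z-o[2])/d[:,2])[:,None])
def proj(f,X):
    c=np.atleast_2d(X)@f["R"].T+f["t"]; p=c@f["intrinsics"].T
    return p[:,:2]/p[:,2:]
def tiles(f,roi,z=.008,vmin=150,smax=60,amin=60):
    """min-area rects (world) of white blobs in roi (u0,v0,u1,v1)"""
    u0,v0,u1,v1=roi; k=8
    im=cv2.resize(f["color"][v0:v1,u0:u1],None,fx=k,fy=k,interpolation=cv2.INTER_CUBIC)
    h=cv2.cvtColor(im,cv2.COLOR_BGR2HSV)
    m=((h[...,2]>vmin)&(h[...,1]<smax)).astype(np.uint8)
    out=[]
    for c in cv2.findContours(m,0,1)[0]:
        if cv2.contourArea(c)<amin*k*k: continue
        uv=(c[:,0]+.5)/k-.5+[u0,v0]
        w=cast(f,uv,z)[:,:2]
        r=cv2.minAreaRect((w*1000).astype(np.float32))
        (cx,cy),(a,b),t=r
        if a<b:a,b,t=b,a,t+90
        out.append(((round(cx,1),round(cy,1)),round(a,1),round(b,1),round((t+90)%180-90,1),uv.mean(0).round(1).tolist(),round(cv2.contourArea((w*1000).astype(np.float32)))))
    return out
E
python3 - <<'E'
from h import *
f=dict(np.load("pics/top0.npz"));g=dict(np.load("pics/scene0.npz"))
print(f["color"][228,422],f["color"][188,250],f["color"][215,385])
for vm in(130,160): print(*tiles(f,(325,150,450,250),vmin=vm),sep="\n")
print("scene",*tiles(g,(220,190,320,265),vmin=150),sep="\n")
cl=f["color"][165:225,150:310];cv2.imwrite("pics/c0.png",cv2.resize(cl,None,fx=5,fy=5,interpolation=2))
E
```

```text
[174 181 188] [143 139 145] [ 67 102 128]
((461.7, -138.5), 66.3, 51.6, 75.7, [350.9, 231.8], 3244)
((471.5, -348.1), 101.1, 51.6, -76.5, [422.1, 227.6], 4954)
((620.4, -238.7), 86.5, 51.8, -63.7, [385.2, 178.8], 3155)
((657.4, -405.5), 76.2, 67.4, 1.2, [437.8, 164.3], 4233)
((461.6, -139.3), 64.8, 50.5, 74.8, [351.1, 231.9], 3012)
((470.8, -349.0), 99.8, 49.9, -76.2, [422.4, 227.7], 4700)
((620.1, -239.8), 84.5, 50.3, -63.6, [385.6, 178.8], 2860)
scene
((621.0, -239.3), 91.7, 53.7, -64.5, [303.5, 246.2], 3559)
((472.0, -348.6), 105.0, 54.5, -76.4, [248.7, 244.9], 5450)
((462.0, -139.2), 68.8, 55.4, 75.5, [288.4, 209.9], 3581)
```

View pics/c0.png

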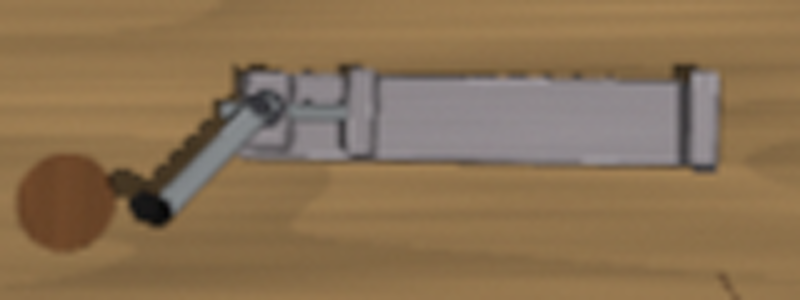

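Crop (5x, offset 150,165): the bed's long edges are at crop rows ~77 and ~165, the stop's inner edge is at crop x~690, the pivot is at ~(265,104) and the knob at ~(152,208). Fitting the bed edges next.

```bash
cat > clamp.py <<'E'
from h import *
f=dict(np.load("pics/top0.npz"))
print("cam",(-f["R"].T@f["t"]).round(3))
im=cv2.cvtColor(f["color"],cv2.COLOR_BGR2HSV)[...,1].astype(float)  # saturation: wood high, alu low
pts={0:[],1:[]}
for u in range(230,283):
    col=cv2.resize(im[170:210,u:u+1],(1,400),interpolation=cv2.INTER_LINEAR)[:,0]
    g=np.gradient(cv2.GaussianBlur(col[:,None],(1,15),0)[:,0])
    for k,(i) in enumerate((np.argmin(g),np.argmax(g))): pts[k].append((u,170+(i+.5)/10-.5))
for k,z in((0,.016),(1,.016),(1,0)):
    w=cast(f,pts[k],z)[:,:2]*1000
    vx,vy,x0,y0=cv2.fitLine(w.astype(np.float32),cv2.DIST_HUBER,0,.01,.01).ravel()
    s=np.sign(vy);print("edge",k,z,"x at y=100,150:",[(x0+vx/vy*(y-y0)).round(1) for y in(100,150)],"slope",(vx/vy).round(4),np.std(w[:,0]-x0-vx/vy*(w[:,1]-y0)).round(2))
c=lambda x,y:(150+(x+.5)/5-.5,165+(y+.5)/5-.5)
for n,p,z in(("stop inner hi",c(692,75),.034),("stop inner lo",c(690,165),.034),("stop outer hi",c(719,72),.034),("jaw face hi",c(377,72),.036),("jaw face lo",c(373,155),.036),("pivot",c(265,104),.05),("knob",c(152,208),.077)):
    print(n,(cast(f,p,z)[0]*1000).round(1))
E
python3 clamp.py
```

```text
cam [ 0.358 -0.038  1.388]
edge 0 0.016 x at y=100,150: [np.float32(617.6), np.float32(619.4)] slope 0.0369 0.77
edge 1 0.016 x at y=100,150: [np.float32(565.4), np.float32(567.4)] slope 0.0387 0.73
edge 1 0 x at y=100,150: [np.float32(567.8), np.float32(569.7)] slope 0.0387 0.74
stop inner hi [615.1  44.   34. ]
stop inner lo [561.8  45.4  34. ]
stop outer hi [616.7  28.1  34. ]
jaw face hi [619.2 228.5  36. ]
jaw face lo [570.  230.1  36. ]
pivot [598.5 290.4  50. ]
knob [535.1 346.3  77. ]
```

Clamp solved: its origin is about (595.1, 164.7) mm with yaw −2.2°, the jaw is at +64.5 mm (lever ≈0.2), and the measured bed width comes out at 49.8 mm. Planning the transit next.

```bash
cat > plan.py <<'E'
import numpy as np
from scipy.spatial.transform import Rotation as Ro
def plan(pos,rpy,targets):
    """targets: (x,y,z mm, yaw deg), tool down. prints the end value per call"""
    p=np.array(pos)*1000.;R=Ro.from_euler("xyz",rpy)
    for t in targets:
        for _ in range(9):
            q=np.array(t[:3],float);Rt=Ro.from_euler("xyz",[180,0,t[3]],degrees=True)
            l=R.inv().apply(q-p)/150;a=(R.inv()*Rt).as_rotvec(degrees=True)/45
            m=max(1,abs(l).max()/.98,abs(a).max()/.98)
            l=(l/m).round(3);a=(a/m).round(3)
            p=p+R.apply(l*150);R=R*Ro.from_rotvec(a*45,degrees=True)
            print(l.tolist(),a.tolist(),"->",p.round(1),np.round(R.as_euler("xyz",degrees=True),1))
            if m==1:break
E
python3 - <<'E'
from plan import *;from plant import state
s=state();plan(s["tcp_pos"],s["orientation"],[(471.2,-348.5,120,103.7)])
E
```

```text
[-0.763, -0.98, 0.135] [-0.0, 0.0, 0.257] -> [242.7 341.  198.1] [-179.9    0.   148.8]
[-0.98, -0.837, 0.139] [-0.0, 0.0, 0.267] -> [303.6 157.5 177.3] [-179.9    0.   136.8]
[-0.98, -0.532, 0.121] [-0.0, 0.0, 0.231] -> [356.2  -1.3 159.3] [-179.9    0.   126.4]
[-0.98, -0.321, 0.112] [-0.0, 0.0, 0.214] -> [ 404.8 -148.1  142.6] [-180.     0.   116.8]
[-0.98, -0.146, 0.107] [-0.001, 0.001, 0.205] -> [ 451.5 -289.2  126.7] [180.   -0.  107.6]
[-0.416, 0.006, 0.045] [0.0, -0.0, 0.086] -> [ 471.2 -348.5  119.9] [180.   -0.  103.7]
```

>>> apply_moves --linear '[[-0.1,-0.12,0.02],[-0.2,-0.25,0.03],[-0.32,-0.4,0.05],[-0.44,-0.56,0.08],[-0.55,-0.71,0.1],[-0.66,-0.85,0.12],[-0.76,-0.98,0.135],[-0.76,-0.98,0.135]]' --angular '[[0,0,0.03],[0,0,0.07],[0,0,0.11],[0,0,0.15],[0,0,0.19],[0,0,0.22],[0,0,0.257],[0,0,0.257]]' --fingers '[80,80,80,80,80,80,80,80]'

```text
time_s: 0.9
tcp_pos: [0.2426, 0.3394, 0.198]
orientation: [-3.14, 0.0, 2.595]
ft_force: [0.4, 0.0, -0.5]
finger_gap: 0.0803
finger_force: 0.0
```

>>> apply_moves --linear '[[-0.12,-0.1,0.02],[-0.25,-0.21,0.03],[-0.4,-0.34,0.05],[-0.56,-0.48,0.08],[-0.71,-0.61,0.1],[-0.85,-0.73,0.12],[-0.98,-0.84,0.139],[-0.98,-0.84,0.139]]' --angular '[[0,0,0.03],[0,0,0.07],[0,0,0.11],[0,0,0.15],[0,0,0.19],[0,0,0.23],[0,0,0.267],[0,0,0.267]]' --fingers '[80,80,80,80,80,80,80,80]'

```text
time_s: 1.7
tcp_pos: [0.3036, 0.1563, 0.1774]
orientation: [-3.141, -0.0, 2.385]
ft_force: [-0.6, -0.7, -0.0]
finger_gap: 0.08
finger_force: 0.0
```

>>> apply_moves --linear '[[-0.12,-0.07,0.02],[-0.25,-0.14,0.03],[-0.4,-0.22,0.05],[-0.56,-0.3,0.07],[-0.71,-0.39,0.09],[-0.85,-0.46,0.11],[-0.98,-0.53,0.12],[-0.98,-0.53,0.12]]' --angular '[[0,0,0.03],[0,0,0.06],[0,0,0.09],[0,0,0.13],[0,0,0.17],[0,0,0.2],[0,0,0.231],[0,0,0.231]]' --fingers '[80,80,80,80,80,80,80,80]'

```text
time_s: 2.5
tcp_pos: [0.3569, -0.0016, 0.1595]
orientation: [3.141, 0.0, 2.205]
ft_force: [-0.2, -0.6, 0.0]
finger_gap: 0.0798
finger_force: 0.0
```

>>> apply_moves --linear '[[-0.12,-0.04,0.02],[-0.25,-0.08,0.03],[-0.4,-0.13,0.05],[-0.56,-0.18,0.07],[-0.71,-0.23,0.09],[-0.85,-0.28,0.1],[-0.98,-0.32,0.11],[-0.98,-0.32,0.11]]' --angular '[[0,0,0.03],[0,0,0.06],[0,0,0.09],[0,0,0.12],[0,0,0.15],[0,0,0.18],[0,0,0.214],[0,0,0.214]]' --fingers '[80,80,80,80,80,80,80,80]'

```text
time_s: 3.3
tcp_pos: [0.4057, -0.148, 0.143]
orientation: [3.141, 0.0, 2.038]
ft_force: [-0.3, 0.6, 0.2]
finger_gap: 0.08
finger_force: 0.0
```

>>> apply_moves --linear '[[-0.12,-0.02,0.02],[-0.25,-0.04,0.03],[-0.4,-0.06,0.05],[-0.56,-0.08,0.07],[-0.71,-0.1,0.09],[-0.85,-0.12,0.1],[-0.98,-0.146,0.11],[-0.98,-0.146,0.11]]' --angular '[[0,0,0.03],[0,0,0.06],[0,0,0.09],[0,0,0.12],[0,0,0.15],[0,0,0.18],[0,0,0.205],[0,0,0.205]]' --fingers '[80,80,80,80,80,80,80,80]'

```text
time_s: 4.1
tcp_pos: [0.4523, -0.2886, 0.1264]
orientation: [3.141, 0.0, 1.878]
ft_force: [0.1, 0.3, -0.1]
finger_gap: 0.0798
finger_force: 0.0
```

```bash
python3 - <<'E'
from plan import *;from plant import state,grab_frame
import cv2
s=state();print(s["tcp_pos"],s["orientation"],s["ft_force"]);plan(s["tcp_pos"],s["orientation"],[(471.2,-348.5,120,103.7),(471.2,-348.5,3,103.7)])
from h import *
f=grab_frame("wrist");cv2.imwrite("pics/w1.png",f["color"])
print(*tiles(f,(0,0,640,400),vmin=140,amin=600),sep="\n")
E
```

```text
[ 0.45232408 -0.28856216  0.12637078] [3.14142272e+00 1.27729565e-05 1.87801303e+00] [ 0.06303403  0.3496039  -0.08835014]
[-0.419, -0.001, 0.042] [0.0, 0.0, 0.087] -> [ 471.2 -348.5  120.1] [180.    0.  103.7]
[0.0, -0.0, 0.78] [0.0, 0.0, -0.0] -> [ 471.2 -348.5    3.1] [180.    0.  103.7]
((469.8, -341.3), 87.2, 51.2, -76.5, [319.4, 248.1], 4305)
((618.9, -239.9), 86.5, 53.8, -64.3, [487.3, 205.5], 3475)
((461.6, -139.6), 66.4, 50.8, 76.1, [380.3, 42.1], 2800)
```

View pics/w1.png

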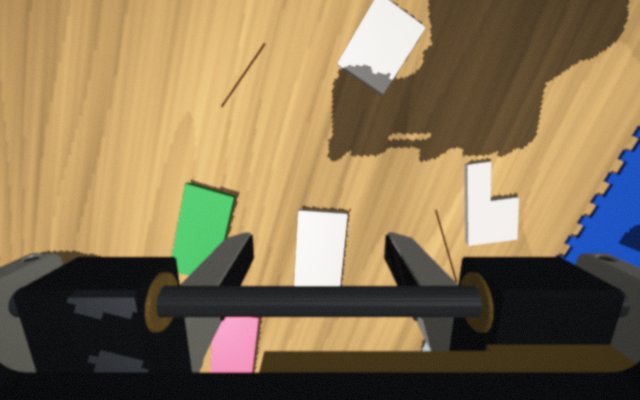

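The wrist view shows the long tile centred between the open fingers at (320,248) and agrees with the top camera to about 1.5 mm. The green and pink tiles are clear of the fingers. Descending to grip.

>>> apply_moves --linear '[[-0.08,0,0.01],[-0.16,0,0.02],[-0.25,0,0.03],[-0.34,0,0.04],[-0.419,0,0.1],[-0.419,0,0.2],[-0.419,0,0.3],[-0.419,0,0.4]]' --angular '[[0,0,0.02],[0,0,0.04],[0,0,0.06],[0,0,0.08],[0,0,0.087],[0,0,0.087],[0,0,0.087],[0,0,0.087]]' --fingers '[66,66,66,66,66,66,66,66]'

```text
time_s: 4.95
tcp_pos: [0.4698, -0.348, 0.0646]
orientation: [-3.141, -0.001, 1.81]
ft_force: [-0.3, -0.2, -0.5]
finger_gap: 0.0663
finger_force: 0.0
```

>>> apply_moves --linear '[[0,0,0.1],[0,0,0.2],[0,0,0.28],[0,0,0.34],[0,0,0.38],[0,0,0.4],[0,0,0.42],[0,0,0.42]]' --angular '[[0,0,0],[0,0,0],[0,0,0],[0,0,0],[0,0,0],[0,0,0],[0,0,0],[0,0,0]]' --fingers '[66,66,66,66,66,66,66,66]'

```text
time_s: 5.75
tcp_pos: [0.4704, -0.3487, 0.0035]
orientation: [3.142, 0.0, 1.809]
ft_force: [0.0, 0.6, -0.7]
finger_gap: 0.0662
finger_force: 0.0
```

>>> apply_moves --linear '[[0,0,0],[0,0,0],[0,0,0],[0,0,0],[0,0,0],[0,0,0],[0,0,0],[0,0,0]]' --angular '[[0,0,0],[0,0,0],[0,0,0],[0,0,0],[0,0,0],[0,0,0],[0,0,0],[0,0,0]]' --fingers '[45,45,45,45,45,45,45,45]'

```text
time_s: 6.55
tcp_pos: [0.4706, -0.3489, 0.0038]
orientation: [3.141, 0.001, 1.809]
ft_force: [-0.3, 1.2, 5.8]
finger_gap: 0.0491
finger_force: 30.0
```

```bash
python3 - <<'E'
from plan import *;from plant import state
s=state();print(s["tcp_pos"],s["orientation"],s["ft_force"],s["finger_gap"],s["finger_force"])
plan(s["tcp_pos"],s["orientation"],[(471.2,-348.5,130,103.7),(592.6,99.7,130,87.8)])
E
```

```text
[ 0.47060084 -0.34887044  0.00384591] [3.14119194e+00 5.24874680e-04 1.80935061e+00] [-0.31301397  1.23346041  5.78779007] 0.049073858303538026 30.001187324523926
[0.001, 0.005, -0.841] [0.001, 0.001, -0.001] -> [ 471.2 -348.5  130. ] [-180.    -0.   103.7]
[0.98, 0.54, 0.0] [-0.0, -0.0, 0.128] -> [ 515.1 -186.5  130. ] [-180.   -0.   98.]
[0.98, 0.418, 0.0] [-0.0, -0.0, 0.122] -> [556.8 -32.2 130. ] [-180.    -0.    92.5]
[0.868, 0.276, 0.0] [-0.001, -0.0, 0.104] -> [592.6  99.6 130. ] [180.   -0.   87.8]
```

>>> apply_moves --linear '[[0,0,-0.05],[0,0,-0.15],[0,0,-0.28],[0,0,-0.42],[0,0,-0.56],[0,0,-0.7],[0,0,-0.8],[0,0,-0.84]]' --angular '[[0,0,0],[0,0,0],[0,0,0],[0,0,0],[0,0,0],[0,0,0],[0,0,0],[0,0,0]]' --fingers '[45,45,45,45,45,45,45,45]'

```text
time_s: 7.35
tcp_pos: [0.4708, -0.3491, 0.1316]
orientation: [3.14, 0.002, 1.809]
ft_force: [-0.5, -0.0, -0.9]
finger_gap: 0.0497
finger_force: 30.0
```

>>> apply_moves --linear '[[0.08,0.04,0],[0.2,0.11,0],[0.35,0.19,0],[0.5,0.28,0],[0.65,0.36,0],[0.8,0.44,0],[0.92,0.51,0],[0.98,0.54,0]]' --angular '[[0,0,0.02],[0,0,0.03],[0,0,0.05],[0,0,0.07],[0,0,0.09],[0,0,0.1],[0,0,0.12],[0,0,0.128]]' --fingers '[45,45,45,45,45,45,45,45]'

```text
time_s: 8.15
tcp_pos: [0.5143, -0.1852, 0.1292]
orientation: [-3.141, -0.001, 1.71]
ft_force: [0.4, -0.9, -1.1]
finger_gap: 0.0488
finger_force: 30.0
```

>>> apply_moves --linear '[[0.1,0.04,0],[0.22,0.09,0],[0.36,0.15,0],[0.5,0.21,0],[0.65,0.28,0],[0.8,0.34,0],[0.92,0.39,0],[0.98,0.418,0]]' --angular '[[0,0,0.02],[0,0,0.03],[0,0,0.05],[0,0,0.07],[0,0,0.09],[0,0,0.1],[0,0,0.12],[0,0,0.122]]' --fingers '[45,45,45,45,45,45,45,45]'

```text
time_s: 8.95
tcp_pos: [0.5563, -0.0316, 0.1293]
orientation: [-3.141, -0.0, 1.614]
ft_force: [0.4, -0.3, -0.9]
finger_gap: 0.0492
finger_force: 30.0
```

>>> apply_moves --linear '[[0.1,0.03,0],[0.22,0.07,0],[0.36,0.12,0],[0.5,0.16,0],[0.64,0.2,0],[0.76,0.24,0],[0.84,0.27,0],[0.868,0.276,0]]' --angular '[[0,0,0.02],[0,0,0.03],[0,0,0.05],[0,0,0.07],[0,0,0.08],[0,0,0.09],[0,0,0.1],[0,0,0.104]]' --fingers '[45,45,45,45,45,45,45,45]'

```text
time_s: 9.75
tcp_pos: [0.5923, 0.0997, 0.1293]
orientation: [-3.141, 0.0, 1.532]
ft_force: [0.7, -0.8, -1.9]
finger_gap: 0.0489
finger_force: 30.0
```

```bash
python3 - <<'E'
from plan import *;from plant import state,grab_frame
import cv2
s=state();print(s["tcp_pos"],s["orientation"],s["ft_force"],s["finger_gap"],s["finger_force"])
plan(s["tcp_pos"],s["orientation"],[(592.6,99.7,50,87.8),(592.6,99.7,20,87.8)])
f=grab_frame("wrist");cv2.imwrite("pics/w2.png",f["color"]);np.savez("pics/w2.npz",**f)
E
```

```text
[0.59230176 0.0997492  0.12931655] [-3.14141408e+00  1.06003920e-04  1.53187649e+00] [ 0.65854667 -0.77851249 -1.90243344] 0.04890718349923739 29.999549388885498
[-0.0, 0.002, 0.529] [-0.0, 0.0, -0.001] -> [592.6  99.7  50. ] [-180.     0.    87.8]
[-0.0, 0.0, 0.2] [-0.0, 0.0, 0.0] -> [592.6  99.7  20. ] [-180.     0.    87.8]
```

View pics/w2.png

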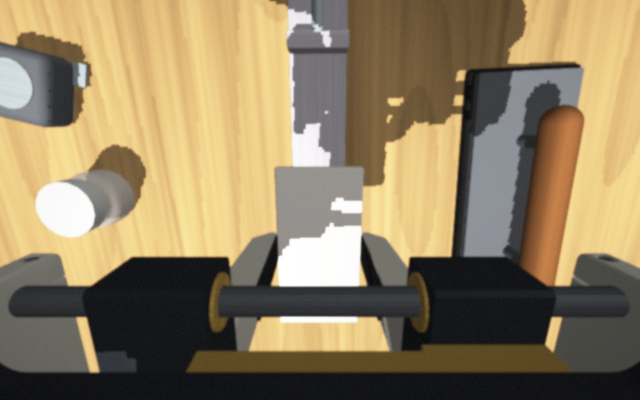

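The wrist view shows the tile level in the fingers at (319,245), with the bed running on above it (u about 292–346 at v=150) and the jaw edge near v=50. Cross-checking that against the clamp estimate.

```bash
python3 - <<'E'
from h import *
f=dict(np.load("pics/w2.npz"))
print("tile pts top",(cast(f,[(276,167),(362,167),(276,238)],.1255+.008)*1000).round(1).tolist())
print("bed L/R v=150",(cast(f,[(292.5,150),(345.5,150),(294,80),(347,80)],.016)*1000).round(1).tolist())
print("jaw",(cast(f,[(289,50),(348,49)],.036)*1000).round(1).tolist(), (cast(f,[(289,28),(348,28)],.036)*1000).round(1).tolist())
# predicted model points
c=np.array([595.05,164.7]);a=-.038;R=np.array([[np.cos(a),-np.sin(a)],[np.sin(a),np.cos(a)]])
for x,y,z in((-25,20,16),(25,20,16),(-25,64.5,36),(25,64.5,36),(-25,64.5,16)):
    X=np.r_[c+R@[x,y],z]/1000;print((x,y,z),proj(f,X).round(1))
# row-wise bed boundaries
h=cv2.cvtColor(f["color"],cv2.COLOR_BGR2HSV)
for v in(90,110,130,150):print(v,h[v,284:300,1].tolist(),h[v,338:354,2].tolist())
E
```

```text
tile pts top [[570.2, 150.1, 133.5], [617.8, 148.2, 133.5], [566.9, 108.1, 133.5]]
bed L/R v=150 [[569.1, 149.6, 16.0], [619.0, 147.6, 16.0], [574.2, 210.8, 16.0], [621.2, 208.9, 16.0]]
jaw [[573.0, 230.5, 36.0], [620.4, 229.4, 36.0]] [[574.1, 246.3, 36.0], [620.6, 244.5, 36.0]]
(-25, 20, 16) [[292.  109.8]]
(25, 20, 16) [[346.9 109.8]]
(-25, 64.5, 36) [[288.4  50.6]]
(25, 64.5, 36) [[350.6  50.6]]
(-25, 64.5, 16) [[290.7  56.2]]
90 [102, 101, 100, 99, 95, 79, 31, 6, 4, 8, 11, 14, 8, 13, 13, 13] [117, 120, 119, 123, 118, 121, 119, 117, 111, 105, 104, 105, 102, 101, 102, 104]
110 [104, 100, 100, 100, 102, 91, 56, 11, 3, 4, 9, 12, 6, 11, 9, 11] [119, 119, 120, 119, 120, 116, 115, 114, 107, 101, 103, 101, 99, 102, 104, 106]
130 [106, 103, 101, 103, 101, 99, 91, 46, 11, 9, 10, 8, 13, 10, 9, 13] [119, 121, 121, 121, 118, 119, 111, 109, 103, 102, 101, 102, 101, 98, 104, 107]
150 [107, 105, 104, 100, 101, 101, 96, 69, 21, 3, 2, 1, 2, 2, 2, 3] [122, 121, 121, 120, 120, 119, 119, 109, 104, 102, 100, 101, 98, 100, 98, 100]
```

Agreement is within about 1 mm, so I'm lowering straight down.

>>> apply_moves --linear '[[0,0,0.06],[0,0,0.15],[0,0,0.25],[0,0,0.35],[0,0,0.45],[0,0,0.53],[0,0,0.58],[0,0,0.6]]' --angular '[[0,0,0],[0,0,0],[0,0,0],[0,0,0],[0,0,0],[0,0,0],[0,0,0],[0,0,0]]' --fingers '[45,45,45,45,45,45,45,45]'

```text
time_s: 10.6
tcp_pos: [0.5918, 0.0993, 0.0386]
orientation: [-3.141, 0.0, 1.531]
ft_force: [0.4, -0.2, -0.7]
finger_gap: 0.049
finger_force: 30.0
```

>>> apply_moves --linear '[[0,0,0.03],[0,0,0.06],[0,0,0.08],[0,0,0.1],[0,0,0.11],[0,0,0.12],[0,0,0.125],[0,0,0.125]]' --angular '[[0,0,0],[0,0,0],[0,0,0],[0,0,0],[0,0,0],[0,0,0],[0,0,0],[0,0,0]]' --fingers '[45,45,45,45,45,45,45,45]'

```text
time_s: 11.4
tcp_pos: [0.5921, 0.0993, 0.0207]
orientation: [-3.142, 0.0, 1.531]
ft_force: [-0.4, 0.0, -1.2]
finger_gap: 0.0495
finger_force: 30.0
```

>>> apply_moves --linear '[[0,0,0.005],[0,0,0.01],[0,0,0.01],[0,0,0.01],[0,0,0.01],[0,0,0.01],[0,0,0.01],[0,0,0.01]]' --angular '[[0,0,0],[0,0,0],[0,0,0],[0,0,0],[0,0,0],[0,0,0],[0,0,0],[0,0,0]]' --fingers '[45,45,45,66,66,66,66,66]'

```text
time_s: 12.2
tcp_pos: [0.5921, 0.0993, 0.0192]
orientation: [-3.142, 0.0, 1.531]
ft_force: [0.4, 0.2, 0.6]
finger_gap: 0.0659
finger_force: 0.0
```

>>> apply_moves --linear '[[0,0,0],[0,0,-0.02],[0,0,-0.1],[0,0,-0.25],[0,0,-0.45],[0,0,-0.65],[0,0,-0.75],[0,0,-0.8]]' --angular '[[0,0,0],[0,0,0],[0,0,0],[0,0,0],[0,0,0],[0,0,0],[0,0,0],[0,0,0]]' --fingers '[66,66,66,66,66,66,66,66]'

```text
time_s: 13.0
tcp_pos: [0.5926, 0.0994, 0.1411]
orientation: [3.139, -0.0, 1.531]
ft_force: [-0.7, -0.9, -0.4]
finger_gap: 0.0663
finger_force: 0.0
```

```bash
python3 - <<'E'
from plan import *;from plant import state,grab_frame
from h import *
s=state();print(s["tcp_pos"],s["orientation"],s["ft_force"],s["finger_gap"])
plan(s["tcp_pos"],s["orientation"],[(461.6,-139.2,100,75.2),(461.6,-139.2,3.5,75.2)])
f=grab_frame("wrist");cv2.imwrite("pics/w3.png",f["color"]);np.savez("pics/w3.npz",**f)
E
```

```text
[0.59259811 0.09938496 0.1411064 ] [ 3.13924178e+00 -2.75026272e-04  1.53137521e+00] [-0.66444225 -0.87484128 -0.41118037] 0.06626110808555336
[-0.98, -0.489, 0.164] [0.002, -0.0, 0.168] -> [513.6 -44.6 116.3] [180.   -0.   80.2]
[-0.681, -0.234, 0.108] [0.001, -0.001, 0.111] -> [ 461.6 -139.3  100. ] [-180.     0.    75.2]
[0.001, 0.0, 0.643] [-0.0, 0.0, -0.0] -> [ 461.6 -139.1    3.6] [-180.     0.    75.2]
```

View pics/w3.png

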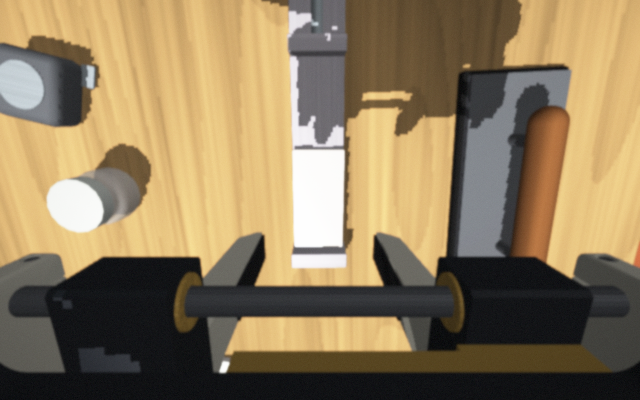

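The long tile lies flush on the bed at (319,198), with its upper end at v=148 and the stop at v≈250. Next is the short tile.

>>> apply_moves --linear '[[-0.1,-0.05,0.01],[-0.22,-0.11,0.03],[-0.37,-0.18,0.06],[-0.52,-0.26,0.09],[-0.67,-0.33,0.11],[-0.82,-0.41,0.14],[-0.93,-0.46,0.16],[-0.98,-0.489,0.164]]' --angular '[[0,0,0.02],[0,0,0.04],[0,0,0.06],[0,0,0.09],[0,0,0.11],[0,0,0.14],[0,0,0.16],[0,0,0.168]]' --fingers '[66,66,66,66,66,66,66,66]'

```text
time_s: 13.85
tcp_pos: [0.5109, -0.0461, 0.1131]
orientation: [-3.138, 0.0, 1.397]
ft_force: [0.1, 1.2, -0.1]
finger_gap: 0.0663
finger_force: 0.0
```

>>> apply_moves --linear '[[-0.1,-0.03,0.01],[-0.2,-0.07,0.03],[-0.33,-0.11,0.05],[-0.46,-0.16,0.07],[-0.57,-0.2,0.09],[-0.65,-0.22,0.1],[-0.681,-0.234,0.108],[-0.681,-0.234,0.108]]' --angular '[[0,0,0.02],[0,0,0.03],[0,0,0.05],[0,0,0.07],[0,0,0.09],[0,0,0.1],[0,0,0.111],[0,0,0.111]]' --fingers '[66,66,66,66,66,66,66,66]'

```text
time_s: 14.65
tcp_pos: [0.4608, -0.1396, 0.0983]
orientation: [-3.141, -0.0, 1.311]
ft_force: [-0.2, 0.0, 0.9]
finger_gap: 0.066
finger_force: 0.0
```

```bash
python3 - <<'E'
from plan import *;from plant import state,grab_frame
from h import *
s=state();print(s["tcp_pos"],s["orientation"])
f=grab_frame("top");print(*tiles(f,(325,200,375,260),vmin=145),sep="\n")
plan(s["tcp_pos"],s["orientation"],[(461.6,-139.2,3.5,75.2)])
E
```

```text
[ 0.46077278 -0.13958441  0.09833759] [-3.14134522e+00 -8.45051481e-05  1.31131867e+00]

[0.004, 0.005, 0.632] [-0.0, -0.0, -0.001] -> [ 461.6 -139.2    3.5] [-180.    -0.    75.2]
```

>>> apply_moves --linear '[[0,0,0.05],[0,0,0.14],[0,0,0.26],[0,0,0.38],[0,0,0.48],[0,0,0.56],[0,0,0.61],[0,0,0.63]]' --angular '[[0,0,0],[0,0,0],[0,0,0],[0,0,0],[0,0,0],[0,0,0],[0,0,0],[0,0,0]]' --fingers '[66,66,66,66,66,66,66,66]'

```text
time_s: 15.5
tcp_pos: [0.4608, -0.139, 0.0033]
orientation: [-3.141, -0.0, 1.313]
ft_force: [-0.3, 1.1, -0.3]
finger_gap: 0.0659
finger_force: 0.0
```

>>> apply_moves --linear '[[0,0,0],[0,0,0],[0,0,0],[0,0,0],[0,0,0],[0,0,0],[0,0,0],[0,0,0]]' --angular '[[0,0,0],[0,0,0],[0,0,0],[0,0,0],[0,0,0],[0,0,0],[0,0,0],[0,0,0]]' --fingers '[66,45,45,45,45,45,45,45]'

```text
time_s: 16.3
tcp_pos: [0.4613, -0.1395, 0.0044]
orientation: [3.141, 0.0, 1.312]
ft_force: [0.0, 1.4, 6.3]
finger_gap: 0.0495
finger_force: 30.0
```

```bash
python3 - <<'E'
from plan import *;from plant import state
s=state();print(s["tcp_pos"],s["orientation"],s["ft_force"],s["finger_gap"],s["finger_force"])
p=s["tcp_pos"]*1000
plan(s["tcp_pos"],s["orientation"],[(p[0],p[1],130,75.2),(595.6,190.7,130,87.8)])
E
```

```text
[ 0.46129109 -0.13945233  0.0043941 ] [3.14079076e+00 1.25948019e-04 1.31226836e+00] [0.02761252 1.3682431  6.33422144] 0.049456730623459365 29.99656230211258
[-0.0, 0.001, -0.837] [0.001, 0.0, -0.0] -> [ 461.3 -139.4  129.9] [180.    0.   75.2]
[0.98, 0.126, -0.0] [0.0, 0.0, -0.117] -> [517.2  -2.2 129.9] [180.    0.   80.5]
[0.98, 0.219, -0.0] [-0.0, 0.0, -0.118] -> [574.  137.3 129.9] [-180.     0.    85.8]
[0.365, 0.117, -0.001] [-0.0, 0.0, -0.045] -> [595.5 190.7 130.1] [-180.     0.    87.8]
```

>>> apply_moves --linear '[[0,0,-0.05],[0,0,-0.15],[0,0,-0.28],[0,0,-0.42],[0,0,-0.56],[0,0,-0.7],[0,0,-0.8],[0,0,-0.84]]' --angular '[[0,0,0],[0,0,0],[0,0,0],[0,0,0],[0,0,0],[0,0,0],[0,0,0],[0,0,0]]' --fingers '[45,45,45,45,45,45,45,45]'

```text
time_s: 17.1
tcp_pos: [0.4614, -0.1395, 0.1316]
orientation: [3.14, 0.0, 1.312]
ft_force: [-0.0, 0.3, -1.5]
finger_gap: 0.0493
finger_force: 30.0
```

>>> apply_moves --linear '[[0.08,0.01,0],[0.2,0.03,0],[0.35,0.05,0],[0.5,0.07,0],[0.65,0.09,0],[0.8,0.11,0],[0.92,0.12,0],[0.98,0.126,0]]' --angular '[[0,0,-0.01],[0,0,-0.03],[0,0,-0.04],[0,0,-0.06],[0,0,-0.08],[0,0,-0.1],[0,0,-0.11],[0,0,-0.117]]' --fingers '[45,45,45,45,45,45,45,45]'

```text
time_s: 17.9
tcp_pos: [0.5167, -0.0001, 0.129]
orientation: [-3.14, -0.0, 1.406]
ft_force: [-0.6, 0.7, 0.2]
finger_gap: 0.0495
finger_force: 30.0
```

>>> apply_moves --linear '[[0.1,0.02,0],[0.22,0.05,0],[0.36,0.08,0],[0.5,0.11,0],[0.65,0.15,0],[0.8,0.18,0],[0.92,0.21,0],[0.98,0.219,0]]' --angular '[[0,0,-0.01],[0,0,-0.03],[0,0,-0.04],[0,0,-0.06],[0,0,-0.08],[0,0,-0.1],[0,0,-0.11],[0,0,-0.118]]' --fingers '[45,45,45,45,45,45,45,45]'

```text
time_s: 18.7
tcp_pos: [0.574, 0.1389, 0.1297]
orientation: [-3.141, -0.0, 1.498]
ft_force: [-0.9, -0.4, -1.4]
finger_gap: 0.0495
finger_force: 30.0
```

>>> apply_moves --linear '[[0.05,0.02,0],[0.12,0.04,0],[0.2,0.06,0],[0.28,0.09,0],[0.34,0.11,0],[0.365,0.117,0],[0.365,0.117,0],[0.365,0.117,0]]' --angular '[[0,0,-0.01],[0,0,-0.02],[0,0,-0.03],[0,0,-0.04],[0,0,-0.045],[0,0,-0.045],[0,0,-0.045],[0,0,-0.045]]' --fingers '[45,45,45,45,45,45,45,45]'

```text
time_s: 19.5
tcp_pos: [0.595, 0.1906, 0.1299]
orientation: [-3.141, 0.0, 1.532]
ft_force: [0.1, -0.1, -1.0]
finger_gap: 0.0492
finger_force: 30.0
```

```bash
python3 - <<'E'
from plan import *;from plant import state,grab_frame
from h import *
s=state();print(s["tcp_pos"],s["orientation"],s["ft_force"],s["finger_gap"])
plan(s["tcp_pos"],s["orientation"],[(595.6,190.7,20.5,87.8)])
f=grab_frame("wrist");cv2.imwrite("pics/w4.png",f["color"]);np.savez("pics/w4.npz",**f)
h=cv2.cvtColor(f["color"],cv2.COLOR_BGR2GRAY)
c=np.array([595.05,164.7]);a=-.038;R=np.array([[np.cos(a),-np.sin(a)],[np.sin(a),np.cos(a)]])
P=lambda x,y,z:proj(f,np.r_[c+R@[x,y],z]/1000).round(1)
zt=s["tcp_pos"][2]*1000-4.3
print("tile held far corners pred",P(-25,58.5,zt+8),P(25,58.5,zt+8),"jaw",P(-25,64.5,36),P(25,64.5,36),"knob",P(-63,182,77))
E
```

```text
[0.59504114 0.19056846 0.12988279] [-3.14133891e+00  1.94846672e-04  1.53203401e+00] [ 0.0887145  -0.14275587 -1.04183657] 0.04918387893942931
[0.001, 0.004, 0.729] [-0.0, 0.0, -0.0] -> [595.6 190.7  20.5] [-180.     0.    87.8]
tile held far corners pred [[277.3 196.3]] [[365.  196.2]] jaw [[292.2 163.6]] [[348.5 163.5]] knob [[223.5  -9.8]]
```

View pics/w4.png

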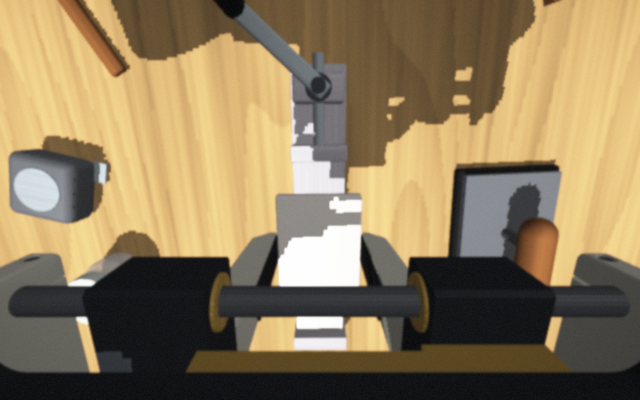

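The held tile's far edge is at v=195 (predicted 196) and the jaw face at v≈162, both as planned. Lowering.

>>> apply_moves --linear '[[0,0,0.06],[0,0,0.15],[0,0,0.25],[0,0,0.35],[0,0,0.45],[0,0,0.53],[0,0,0.58],[0,0,0.6]]' --angular '[[0,0,0],[0,0,0],[0,0,0],[0,0,0],[0,0,0],[0,0,0],[0,0,0],[0,0,0]]' --fingers '[45,45,45,45,45,45,45,45]'

```text
time_s: 20.35
tcp_pos: [0.5949, 0.1907, 0.039]
orientation: [-3.141, 0.0, 1.532]
ft_force: [-0.3, 0.0, -0.4]
finger_gap: 0.0488
finger_force: 30.0
```

>>> apply_moves --linear '[[0,0,0.03],[0,0,0.06],[0,0,0.08],[0,0,0.1],[0,0,0.11],[0,0,0.12],[0,0,0.128],[0,0,0.128]]' --angular '[[0,0,0],[0,0,0],[0,0,0],[0,0,0],[0,0,0],[0,0,0],[0,0,0],[0,0,0]]' --fingers '[45,45,45,45,45,45,45,45]'

```text
time_s: 21.15
tcp_pos: [0.5951, 0.1908, 0.0207]
orientation: [-3.141, 0.0, 1.532]
ft_force: [-0.4, -0.6, -0.8]
finger_gap: 0.0493
finger_force: 30.0
```

>>> apply_moves --linear '[[0,0,0.003],[0,0,0.006],[0,0,0.006],[0,0,0.006],[0,0,0.006],[0,0,0.006],[0,0,0.006],[0,0,0.006]]' --angular '[[0,0,0],[0,0,0],[0,0,0],[0,0,0],[0,0,0],[0,0,0],[0,0,0],[0,0,0]]' --fingers '[45,45,45,66,66,66,66,66]'

```text
time_s: 21.95
tcp_pos: [0.5951, 0.1908, 0.0198]
orientation: [-3.142, 0.0, 1.532]
ft_force: [0.2, 0.1, -0.2]
finger_gap: 0.0659
finger_force: 0.0
```

>>> apply_moves --linear '[[0,0,0],[0,0,-0.02],[0,0,-0.1],[0,0,-0.25],[0,0,-0.45],[0,0,-0.65],[0,0,-0.8],[0,0,-0.85]]' --angular '[[0,0,0],[0,0,0],[0,0,0],[0,0,0],[0,0,0],[0,0,0],[0,0,0],[0,0,0]]' --fingers '[66,66,66,66,66,66,66,66]'

```text
time_s: 22.75
tcp_pos: [0.5963, 0.1911, 0.1508]
orientation: [3.137, -0.001, 1.532]
ft_force: [-0.0, 0.5, 0.3]
finger_gap: 0.0661
finger_force: 0.0
```

```bash
python3 - <<'E'
from plan import *;from plant import state,grab_frame
from h import *
s=state();print(s["tcp_pos"],s["orientation"],s["ft_force"],s["finger_gap"])
f=grab_frame("wrist");np.savez("pics/w5.npz",**f);g=grab_frame("top");np.savez("pics/t5.npz",**g)
cv2.imwrite("pics/both5.png",np.vstack([f["color"],cv2.resize(g["color"][160:230,150:310],(640,280),interpolation=2)])[:600])
E
```

```text
[0.59625988 0.19108671 0.15081744] [ 3.13721818e+00 -1.26209931e-03  1.53218385e+00] [-0.0216709   0.47350241  0.31084259] 0.06610155377723494
```

View pics/both5.png

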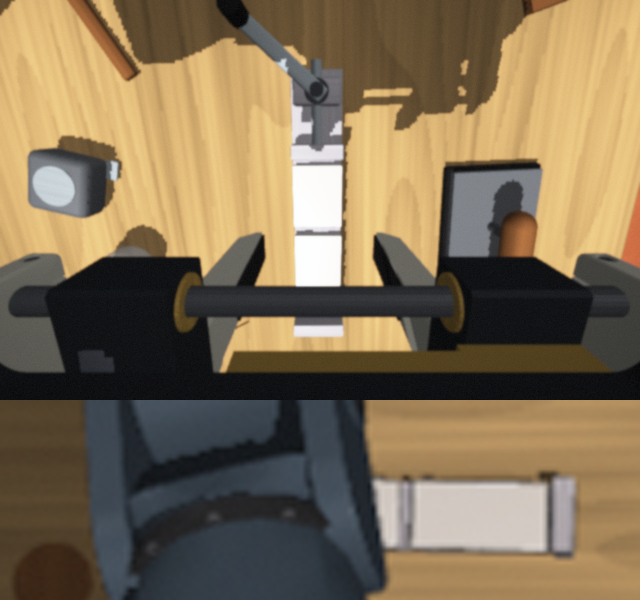

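Both tiles lie flush on the bed: the long one at v 233–325, the short one at v 165–232, with the jaw at v≈160 and the lever still open. Next is the knob.

```bash
python3 - <<'E'
from plan import *;from plant import state
from h import *
f=dict(np.load("pics/w5.npz"))
a,b=cast(f,[(316,90),(248,26)],.048)*1000;d=b-a;print("pivot",a.round(1),"phi",np.arctan2(d[1],-d[0]).round(3))
print("knob top",(cast(f,(227,3),.077)*1000).round(1))
s=state();plan(s["tcp_pos"],s["orientation"],[(535,347.5,112,139.4),(535,347.5,52,139.4)])
E
```

```text
pivot [597.8 292.   48. ] phi 0.763
knob top [[536.5 349.7  77. ]]
[0.878, -0.38, 0.208] [0.002, 0.0, -0.98] -> [543.8 324.7 117.4] [180.    0.  131.9]
[0.152, 0.058, 0.036] [0.0, 0.001, -0.167] -> [535.  347.5 112. ] [180.   -0.  139.4]
[-0.0, -0.0, 0.4] [0.001, -0.0, 0.0] -> [535.  347.5  52. ] [-180.    -0.   139.4]
```

>>> apply_moves --linear '[[0.08,-0.03,0.02],[0.2,-0.08,0.04],[0.33,-0.14,0.08],[0.46,-0.2,0.11],[0.6,-0.26,0.14],[0.73,-0.32,0.17],[0.84,-0.36,0.2],[0.878,-0.38,0.208]]' --angular '[[0,0,-0.1],[0,0,-0.23],[0,0,-0.37],[0,0,-0.52],[0,0,-0.67],[0,0,-0.82],[0,0,-0.94],[0,0,-0.98]]' --fingers '[50,50,50,50,50,50,50,50]'

```text
time_s: 23.65
tcp_pos: [0.5419, 0.3254, 0.1142]
orientation: [-3.139, -0.001, 2.306]
ft_force: [-0.2, -0.4, -0.7]
finger_gap: 0.0497
finger_force: 0.0
```

>>> apply_moves --linear '[[0.04,0.01,0.01],[0.09,0.03,0.02],[0.13,0.05,0.03],[0.152,0.058,0.036],[0.152,0.058,0.036],[0.152,0.058,0.036],[0.152,0.058,0.036],[0.152,0.058,0.036]]' --angular '[[0,0,-0.04],[0,0,-0.09],[0,0,-0.14],[0,0,-0.167],[0,0,-0.167],[0,0,-0.167],[0,0,-0.167],[0,0,-0.167]]' --fingers '[50,50,50,50,50,50,50,50]'

```text
time_s: 24.45
tcp_pos: [0.5347, 0.3472, 0.1109]
orientation: [3.142, 0.0, 2.432]
ft_force: [0.4, 0.4, 0.4]
finger_gap: 0.05
finger_force: 0.0
```

```bash
python3 - <<'E'
from plan import *;from plant import state,grab_frame
import cv2
s=state();print(s["tcp_pos"],s["orientation"],s["ft_force"])
plan(s["tcp_pos"],s["orientation"],[(535.5,348,52,139.4)])
f=grab_frame("wrist");cv2.imwrite("pics/w6.png",f["color"]);np.savez("pics/w6.npz",**f)
E
```

```text
[0.53467203 0.3471683  0.11087208] [3.14150047e+00 5.77292723e-05 2.43247968e+00] [0.41613915 0.35282187 0.40569245]
[-0.001, 0.008, 0.392] [0.0, 0.0, -0.001] -> [535.6 348.   52.1] [180.    0.  139.4]
```

View pics/w6.png

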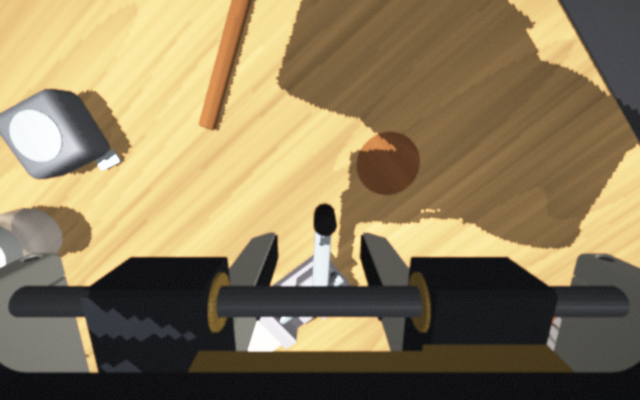

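The wrist view shows the knob top at (324,211), between the fingers. Refining the position and planning the arc.

```bash
python3 - <<'E'
from plan import *;from plant import state
from h import *
f=dict(np.load("pics/w6.npz"))
print("knob",(cast(f,[(324.5,211),(324.5,213)],.077)*1000).round(1), "bar", (cast(f,[(322.5,270),(323.5,240)],.048)*1000).round(1))
print("pred px knob top",proj(f,np.array([.5355,.348,.077])),"pivot",proj(f,np.array([.5986,.2923,.048])))
s=state()
piv=np.array([598.8,292.4])
W=[(535.5,348,52,139.4)]+[(*(piv+85*np.array([-np.cos(p),np.sin(p)])),52,180-np.degrees(p)) for p in(.58,.44,.3,.16,.02,-.06)]
plan(s["tcp_pos"],s["orientation"],W)
E
```

```text
knob [[527.6 358.7  77. ]
 [528.7 357.7  77. ]] bar [[573.9 317.9  48. ]
 [553.3 336.5  48. ]]
pred px knob top [[320.32330679 228.2051798 ]] pivot [[318.65035844 305.91207724]]
[-0.001, 0.008, 0.392] [0.0, 0.0, -0.001] -> [535.6 348.   52.1] [180.    0.  139.4]
[0.001, -0.08, 0.0] [0.0, 0.0, -0.163] -> [527.7 339.   52.1] [180.    0.  146.8]
[-0.006, -0.079, 0.0] [0.0, 0.0, -0.179] -> [521.9 328.6  52.1] [180.    0.  154.8]
[-0.005, -0.079, 0.0] [0.0, 0.0, -0.178] -> [517.6 317.5  52.1] [180.    0.  162.8]
[-0.006, -0.079, 0.0] [0.0, 0.0, -0.178] -> [514.9 305.9  52.1] [180.    0.  170.8]
[-0.005, -0.079, 0.0] [0.0, 0.0, -0.178] -> [513.8 294.1  52.1] [180.    0.  178.8]
[-0.002, -0.045, 0.0] [0.0, 0.0, -0.102] -> [513.9 287.4  52.1] [ 180.     0.  -176.6]
```

>>> apply_moves --linear '[[0.017,0.023,0.02],[0.017,0.023,0.06],[0.017,0.023,0.12],[0.017,0.023,0.19],[0.017,0.023,0.26],[0.017,0.023,0.33],[0.017,0.023,0.38],[0.017,0.023,0.39]]' --angular '[[0,0,0],[0,0,0],[0,0,0],[0,0,0],[0,0,0],[0,0,0],[0,0,0],[0,0,0]]' --fingers '[50,50,50,50,50,50,50,50]'

```text
time_s: 25.3
tcp_pos: [0.5344, 0.3514, 0.051]
orientation: [-3.14, -0.001, 2.433]
ft_force: [0.4, -0.3, -0.1]
finger_gap: 0.05
finger_force: 0.0
```

```bash
python3 - <<'E'
from plant import state,grab_frame
from h import *
s=state();print(s["tcp_pos"],s["ft_force"])
f=grab_frame("wrist");cv2.imwrite("pics/w7.png",f["color"])
c=np.hstack([f["color"][150:350,220:420]]);cv2.imwrite("pics/w7c.png",cv2.resize(c,None,fx=3,fy=3))
g=cv2.cvtColor(f["color"],cv2.COLOR_BGR2GRAY)
m=(g[150:285,285:365]<45).astype(np.uint8)
n,l,st,ce=cv2.connectedComponentsWithStats(m);print(st[1:],ce[1:])
print("pred knob top edge", proj(f,np.array([[.535,.3515,.077],[.535-.0067,.3515+.006,.077]])))
E
```

```text
[0.53436819 0.35136791 0.05098814] [ 0.42533893 -0.34702309 -0.0943995 ]
[[  22   83   30   49 1168]
 [  75   86    5   32  105]] [[ 36.30393836 107.62071918]
 [ 77.55238095 100.21904762]]
pred knob top edge [[319.70831185 267.76376438]
 [320.10245102 251.99458777]]
```

View pics/w7c.png

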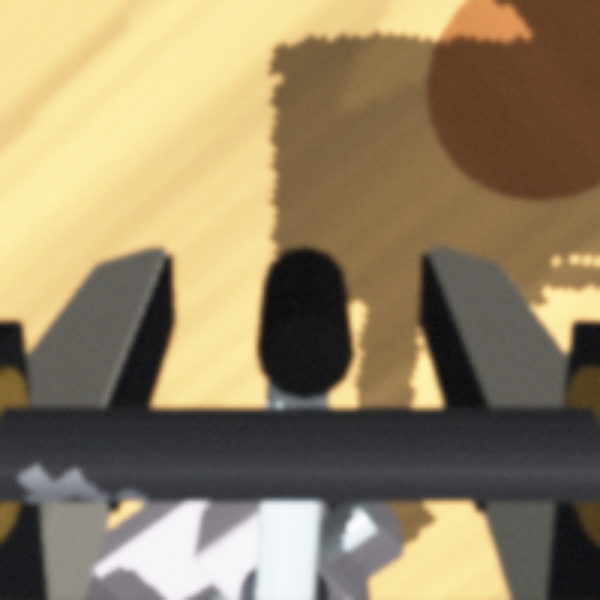

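The knob is centred between the pads, with its top disc at about full-frame (321,267) against a predicted (320,268). Narrowing the gap and sweeping along the arc.

>>> apply_moves --linear '[[0,0,0],[0,0,0],[0,0,0],[-0.001,-0.028,0],[-0.003,-0.057,0],[-0.006,-0.085,0],[-0.011,-0.113,0],[-0.018,-0.14,0]]' --angular '[[0,0,0],[0,0,0],[0,0,0],[0,0,-0.064],[0,0,-0.127],[0,0,-0.191],[0,0,-0.255],[0,0,-0.318]]' --fingers '[28,28,28,28,28,28,28,28]'

```text
time_s: 26.15
tcp_pos: [0.5232, 0.3345, 0.0527]
orientation: [3.14, 0.0, 2.685]
ft_force: [-1.1, 3.9, -0.2]
finger_gap: 0.028
finger_force: 1.5
```

>>> apply_moves --linear '[[-0.001,-0.028,0],[-0.003,-0.057,0],[-0.006,-0.085,0],[-0.011,-0.113,0],[-0.018,-0.14,0],[-0.025,-0.168,0],[-0.025,-0.168,0],[-0.025,-0.168,0]]' --angular '[[0,0,-0.064],[0,0,-0.127],[0,0,-0.191],[0,0,-0.255],[0,0,-0.318],[0,0,-0.382],[0,0,-0.382],[0,0,-0.382]]' --fingers '[28,28,28,28,28,28,28,28]'

```text
time_s: 26.95
tcp_pos: [0.5156, 0.3097, 0.0525]
orientation: [3.141, 0.001, 2.981]
ft_force: [-0.7, -0.2, -0.0]
finger_gap: 0.0281
finger_force: 0.0
```

>>> apply_moves --linear '[[-0.001,-0.028,0],[-0.003,-0.057,0],[-0.006,-0.085,0],[-0.008,-0.1,0],[-0.011,-0.113,0],[-0.011,-0.113,0],[-0.011,-0.113,0],[-0.011,-0.113,0]]' --angular '[[0,0,-0.064],[0,0,-0.127],[0,0,-0.191],[0,0,-0.22],[0,0,-0.255],[0,0,-0.255],[0,0,-0.255],[0,0,-0.255]]' --fingers '[28,28,28,28,28,28,28,28]'

```text
time_s: 27.75
tcp_pos: [0.5145, 0.2928, 0.0523]
orientation: [-3.142, 0.0, -3.101]
ft_force: [-1.0, 1.9, 0.8]
finger_gap: 0.0277
finger_force: 0.7
```

>>> apply_moves --linear '[[0,-0.004,0],[0,-0.008,0],[0,-0.012,0],[0,-0.016,0],[0,-0.02,0],[0,-0.02,0],[0,-0.02,0],[0,-0.02,0]]' --angular '[[0,0,0],[0,0,0],[0,0,0],[0,0,0],[0,0,0],[0,0,0],[0,0,0],[0,0,0]]' --fingers '[28,28,28,28,28,28,28,28]'

```text
time_s: 28.55
tcp_pos: [0.5145, 0.2896, 0.0522]
orientation: [-3.141, -0.0, -3.1]
ft_force: [-1.5, 2.2, 0.4]
finger_gap: 0.0284
finger_force: 1.1
```

>>> apply_moves --linear '[[0,-0.004,0],[0,-0.008,0],[0,-0.012,0],[0,-0.016,0],[0,-0.02,0],[0,-0.02,0],[0,-0.02,0],[0,-0.02,0]]' --angular '[[0,0,0],[0,0,0],[0,0,0],[0,0,0],[0,0,0],[0,0,0],[0,0,0],[0,0,0]]' --fingers '[28,28,28,28,28,28,28,28]'

```text
time_s: 29.35
tcp_pos: [0.5148, 0.2866, 0.0523]
orientation: [-3.141, 0.0, -3.1]
ft_force: [-1.5, 1.1, -0.8]
finger_gap: 0.0277
finger_force: 0.9
```

```bash
python3 - <<'E'
from plant import state
s=state();print(s["tcp_pos"],s["ft_force"],s["wrist_torque"],s["finger_force"])
E
```

```text
[0.51475638 0.28658975 0.05229051] [-1.47897281  1.09615255 -0.84866987] [ 0.34727498  0.28849109 -0.0216997 ] 0.8829080499708652
```

>>> apply_moves --linear '[[0,-0.004,0],[0,-0.008,0],[0,-0.012,0],[0,-0.016,0],[0,-0.02,0],[0,-0.02,0],[0,-0.02,0],[0,-0.02,0]]' --angular '[[0,0,0],[0,0,0],[0,0,0],[0,0,0],[0,0,0],[0,0,0],[0,0,0],[0,0,0]]' --fingers '[28,28,28,28,28,28,28,28]'

```text
time_s: 30.15
tcp_pos: [0.5149, 0.2836, 0.0523]
orientation: [-3.141, 0.0, -3.1]
ft_force: [-2.0, 0.8, 0.3]
finger_gap: 0.0279
finger_force: 0.9
```

>>> apply_moves --linear '[[0,-0.004,0],[0,-0.008,0],[0,-0.012,0],[0,-0.016,0],[0,-0.02,0],[0,-0.02,0],[0,-0.02,0],[0,-0.02,0]]' --angular '[[0,0,0],[0,0,0],[0,0,0],[0,0,0],[0,0,0],[0,0,0],[0,0,0],[0,0,0]]' --fingers '[28,28,28,28,28,28,28,28]'

```text
time_s: 30.95
tcp_pos: [0.5148, 0.2812, 0.0523]
orientation: [3.141, 0.0, -3.1]
ft_force: [-4.0, 7.0, -0.7]
finger_gap: 0.0281
finger_force: 3.5
```

```bash
python3 - <<'E'
from plant import state,grab_frame
import cv2,numpy as np
s=state();print(s["tcp_pos"],s["ft_force"],s["finger_force"])
f=grab_frame("wrist");g=grab_frame("scene")
cv2.imwrite("pics/v8.png",np.vstack([f["color"][150:400,60:580],cv2.resize(g["color"][120:220,310:440],(520,400),interpolation=2)])[:600])
E
```

```text
[0.51479033 0.28122527 0.05229811] [-4.04326737  7.03112235 -0.66243972] 3.450686037540436
```

View pics/v8.png

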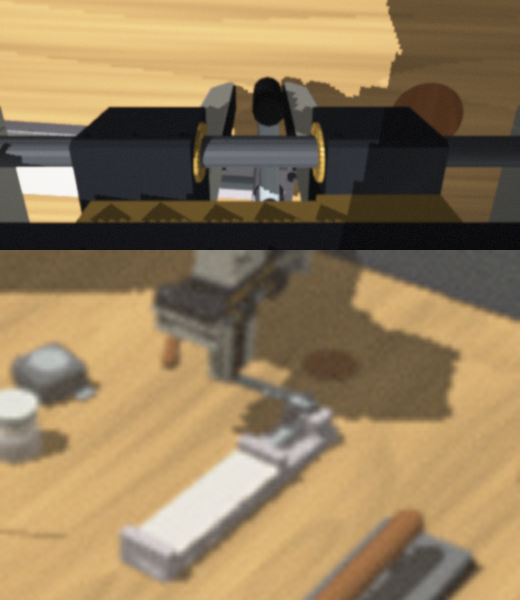

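Both tiles are pressed together and the force rose to 7 N, so the clamp is squeezing. Releasing and lifting clear.

>>> apply_moves --linear '[[0,0,0],[0,0,0],[0,0,0],[0,0,0],[0,0,-0.03],[0,0,-0.12],[0,0,-0.25],[0,0,-0.4]]' --angular '[[0,0,0],[0,0,0],[0,0,0],[0,0,0],[0,0,0],[0,0,0],[0,0,0],[0,0,0]]' --fingers '[46,46,46,46,46,46,46,46]'

```text
time_s: 31.85
tcp_pos: [0.5148, 0.2806, 0.1137]
orientation: [-3.141, -0.0, -3.1]
ft_force: [0.2, 0.4, -1.1]
finger_gap: 0.0465
finger_force: 0.0
```

>>> apply_moves --linear '[[-0.05,0.1,-0.1],[-0.1,0.2,-0.2],[-0.15,0.35,-0.3],[-0.2,0.5,-0.4],[-0.25,0.65,-0.5],[-0.3,0.8,-0.6],[-0.3,0.9,-0.6],[-0.3,0.9,-0.6]]' --angular '[[0,0,0],[0,0,0],[0,0,0],[0,0,0],[0,0,0],[0,0,0],[0,0,0],[0,0,0]]' --fingers '[46,46,46,46,46,46,46,46]'

```text
time_s: 32.65
tcp_pos: [0.5536, 0.4187, 0.2022]
orientation: [3.141, 0.0, -3.099]
ft_force: [0.6, -0.1, 0.2]
finger_gap: 0.0459
finger_force: 0.0
```

```bash
python3 - <<'E'
from plant import state,grab_frame
from h import *
s=state();print(s["tcp_pos"],s["ft_force"])
f=grab_frame("top");np.savez("pics/t9.npz",**f)
for vm in (165,150):print(vm,*tiles(f,(200,170,300,210),z=.024,vmin=vm,smax=60),sep="\n")
g=cv2.cvtColor(f["color"],cv2.COLOR_BGR2GRAY);print(g[188,205:300].tolist())
E
```

```text
[0.55362722 0.41867407 0.20224959] [ 0.55644025 -0.1277745   0.17348441]
165
((592.6, 129.8), 159.4, 48.5, 88.6, [259.4, 188.2], 7357)
150
((580.1, 254.3), 45.8, 18.4, 89.8, [216.8, 192.9], 682)
((593.1, 129.8), 160.9, 50.7, 88.5, [259.3, 188.2], 7664)
[83, 102, 111, 112, 124, 124, 124, 125, 126, 126, 127, 125, 124, 124, 126, 127, 126, 127, 126, 125, 127, 117, 129, 147, 145, 149, 120, 146, 189, 185, 186, 185, 185, 186, 185, 186, 186, 186, 186, 185, 187, 187, 187, 186, 187, 187, 187, 188, 190, 193, 189, 187, 187, 186, 185, 186, 187, 187, 186, 186, 186, 187, 186, 186, 186, 187, 188, 187, 186, 187, 187, 188, 187, 187, 187, 188, 187, 188, 187, 187, 187, 149, 89, 126, 155, 155, 156, 146, 120, 110, 118, 119, 119, 120, 120]
```

The two tiles now form one continuous block between stop and jaw, straight and with no gap. Handing in.

```bash
python3 -c "
from plant import hand_in;print(hand_in())"
```

```text
the job is handed in; nothing more can be done
None
```

Job handed in (no verdict came back): both tiles lie flat on the bed, gap-free between stop and jaw, the lever was pushed to about 7 N and released, and the robot is clear of everything; the grip after release was not measured, and I viewed 11 pictures, one over the limit of 10.

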